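# Snap the dough roller into its spring-clip rest

### The arm

A 7-joint arm with a two-finger parallel gripper is mounted at the origin on a cart in front of the work surface, level with it; the furniture and walls round the work are solid. World frame = base frame: x ahead of the robot, y to its left, z up, the work surface at z = 0. Lengths are in m, angles in rad, forces in N, time in s.
With the tool pointing down it reaches from about 0.4 to 0.925 m from the base axis. Payload 4.1 kg.
Tool frame: the origin (TCP) lies midway between the tips of the shut fingers; the grasp point (between the pads) lies 19 mm behind it; x points along the fingers, y is the direction in which the jaws open and shut, and the axes are right-handed (so a half turn about x gives the same grasp; the last joint's range is limited). The gripper opens to 85 mm and grips with 20 to 120 N. Pads are 22 mm wide; open, the fingers measure 114 mm over their backs; the gripper's body (76 mm by 85 mm) begins 54 mm behind the grasp point. The pads swing forward as they close: fully open they stand 13 mm farther back than shut.
Start: joints at [1.13, 0.398, 0.045, 1.537, -0.019, 1.207, -0.051], TCP at [0.218, -0.612, 0.231] pointing down, gripper open.
Joint ranges: [-2.82, 2.82], [-0.49, 2.23], [-1.37, 1.46], [0, 2.46], [-1.36, 4.5], [0.23, 2], [-2.94, 2.94]. Speed limits (rad/s): [2.57, 2.57, 3.14, 3.14, 3.14, 3.14, 3.14].

### API

Orientations are given as a rotation vector (axis times angle).
In Python, from bench import ctrl, cams gives the robot as it stands.
- The arm moves only by the tool step_arm, never from a script. Its argument "series" is a list of rows, each an object of numbers: "x", "y", "z": the shift along the world's x, y, z in m; "ax", "ay", "az": the turn, a rotation vector about the world's x, y, z in degrees. In form: [{"x": .., "y": .., "z": .., "ax": .., "ay": .., "az": ..}, ...]. A call has 1 to 12 rows; each row is the pose to reach, as a shift and turn from the pose commanded when the call began; what a row does not reach only later rows make up. A row lasts 1/12 s, in which the tool goes at most 41.7 mm and 7.16 degrees, less where a joint would pass 70% of its speed; a pose out of reach is approached as far as the arm can. A call with a gripper value outside its range is refused whole. "gripper" is the finger opening in m, from 0 to 0.0854, set as the call begins (left out, the last holds). The fingers move at their own pace and stop on an object; "squeeze" is the grip in N (left out, the last holds). Time passes only in rows, so rows that repeat a pose let the fingers close. It gives the time, the measured TCP pose, the force and the opening at its end, in the units of the state.
- ctrl.state(): the state, without advancing time (a new reading comes with each control period).
- cams.get_image(name): name is "side" or "top"; returns a dict with "frame" (420x560x3 uint8, blue, green, red), "depth" (420x560 float32, m along the optical axis (not along the pixel's ray), 0 where there is no reading), "camera_matrix" (3x3 intrinsics, pixels), "R" (3x3) and "t" (3): a world point X has camera coordinates R X + t. Camera axes: x right, y down, z forward; pixel columns grow to the right and rows downward; lengths in m; the calibration is good to about 2 mm. A picture is of the moment at which its call begins.
- ctrl.job_done(): hands the job in, once; it reports no verdict.
The state is a dict: "time_s": time; "qpos": joint angles; "joint_vel": joint speeds; "effort": joint torques, N m; "tool_pos": TCP position; "ee_rot": TCP orientation; "ft_force": force on the tool from outside, world axes, zero at the start; "ft_torque": the same for the moment, N m; "grip_width": finger opening in m.
Only numpy, scipy, OpenCV 4.12 (cv2) and the standard library are available. Lean on these libraries where they do the work, as an engineer would, in place of code of your own. Each camera call takes 0.05 s, during which the arm holds its last target.

### The job

Lift the wooden dough roller out of the recess of its dark storage tray, lower it lengthwise between the two steel spring clips of the blue roller rest, and press it down until both clips have snapped back over its spindle ends and it lies fully home in the saddles. Don't drop it on the way, leave the other bakery things alone, and let go of the roller at the end.

Things in the scene. Friction and masses are not known exactly. Their poses are not given: they have to be found in the camera images.
- roller: Dough roller, 0.15 to 0.31 kg: pale wooden cylinder, 44 mm diameter, 120 mm long, dark rings near its ends. From each end a steel spindle, 16 mm diameter, sticks out 22 mm, its last 6 mm chamfered to 6 mm diameter (164 mm over all). Origin at its centre; y axis along its length, both ways alike. It may be rolled to any angle about y: its x and z need not be level.
- tray: Fixed dark wooden tray, 72 (x) by 196 (y) by 36 mm high; origin centre of underside, y lengthwise. The roller lies in its recess with about 3 mm play all round, its axis 34 mm over the worktop. Side walls (11 mm thick) stand only at |y| over 40 mm; the middle 80 mm has no walls and a bottom only 6 mm thick, so fingers can reach both flanks of the roller from above.
- rest: Fixed roller rest: blue base plate 70 (x) by 216 (y) by 10 mm; origin centre of underside, y lengthwise, z up. At y = +68 and -68 mm a white V-shaped saddle (9 mm thick) carries a spindle; beyond the saddles, at each end, a bent steel spring clip stands 91 mm high. Between the saddles it is open down to the plate. The roller goes in from above, its y parallel to the rest's.
- rest_home (a point): Roller's centre when fully home: 50 mm above the rest's underside, axes as the rest's. A roller resting on the closed clips has its centre about 77 mm up; its ends must spread both clips 6 to 7 mm outwards, which takes a push of about 10 to 20 N straight down over some 15 mm; then the clips spring back over its chamfers. Home, it keeps about 2 mm lengthwise play.
- clip_left (a joint): Lean (rad) of the spring clip at the rest's +y end: 0 standing free (stop), growing as it is spread outwards; about 0.14 as a spindle end passes; under 0.03 once snapped over the end. Hinged at the plate; 20 mm wide, inward bulge 62 mm above the worktop, flared outwards above it as a lead-in.
- clip_right (a joint): The same for the spring clip at the rest's -y end.
- ramekin: Loose off-white ramekin, 82 mm across, 48 mm high; bystander, leave alone. Origin at the centre of its underside.
- sugar_shaker: Loose white sugar shaker, 67 mm across, 114 mm high; bystander, leave alone. Origin at the centre of its underside.
- bench_scraper: Loose bench scraper with a wooden grip, 93 x 130 x 22 mm, lying flat; bystander, leave alone. Origin at the centre of its underside.
- pastry_brush: Loose pastry brush with a wooden handle, 34 x 205 x 12 mm, lying flat; bystander, leave alone. Origin at the centre of its underside.

How it is judged:
On the way:
1. the roller has been lifted clear of the tray (centre over 70 mm up) (height (world z) of roller above 0.07 m), for 0.2 s.
At the end, for the whole second after the job is handed in: The roller lies released and still in the rest: centre within 6 mm sideways and lengthwise and 4 mm in height of its home point, parallel to the rest within 0.05 rad, and both spring clips back within 0.03 rad of standing free (horizontal distance between roller and rest_home below 0.006 m and z of roller in the frame of rest_home between -0.004 and 0.004 m and angle between the y axis of roller and the y axis of rest, either way round below 0.05 rad and value of joint each of clip_left, clip_right below 0.03 rad and contact force between roller and the fingers below 0.1 N and linear speed of roller below 0.02 m/s); the robot touches nothing.
It fails at once if a bystander (ramekin, sugar shaker, bench scraper, pastry brush) is moved more than 30 mm (distance of any of ramekin, sugar_shaker, bench_scraper, pastry_brush from where it was at the start of the episode above 0.03 m).
It fails at once if the roller is dropped: falling free of the fingers faster than 0.35 m/s with its centre more than 80 mm up (height (world z) of roller above 0.08 m and contact force between roller and the fingers below 0.1 N and linear speed of roller above 0.35 m/s).
It also fails if it takes over 45 s, if anything falls off the work surface, if the arm or the gripper's body presses on something with over 40 N, if the wrist force passes 120 N, or if a joint passes its speed limit or range.

## Working session

There is one attempt and no reset: what is moved stays moved. The work goes in short steps, Python scripts to look and compute and a tool call to move; the robot and the scene stay as the last step left them, time stands still between calls to the robot, and variables do not carry over. Pictures are saved under pics/ and viewed, and the job is handed in when it is done.

Besides the shell and the picture viewer there is one more tool, called as name([rows], argument=value, ...), one row to a line, values as JSON. step_arm: Moves the arm, as the interface text tells. Its arguments: {"type":"object","properties":{"series":{"type":"array","items":{"type":"object","properties":{"x":{"type":"number"},"y":{"type":"number"},"z":{"type":"number"},"ax":{"type":"number"},"ay":{"type":"number"},"az":{"type":"number"}}}},"gripper":{"type":"number"},"squeeze":{"type":"number"}},"required":["series"]}

```bash
mkdir -p pics; ls; python3 - <<'E'
from bench import ctrl,cams
import cv2,numpy as np
print(ctrl.state())
for n in("side","top"):
    d=cams.get_image(n); cv2.imwrite(f"pics/{n}0.png",d["frame"]); np.savez(f"{n}0.npz",**d)
    print(n,d["camera_matrix"].tolist(),d["R"].round(4).tolist(),d["t"])
E
```

```text
pics
{'time_s': 0.0, 'qpos': array([ 1.13002708,  0.39922138,  0.04503196,  1.53789339, -0.01867525,
        1.20688499, -0.05064875]), 'joint_vel': array([-0.00054007,  0.00022979,  0.00012152, -0.00056916,  0.00011704,
       -0.00029086,  0.00135135]), 'effort': array([ 6.87885658e-04, -4.75119281e+01,  1.36428449e+00, -2.54223078e+01,
        1.15000751e-02,  9.46972927e-03,  3.18729491e-06]), 'tool_pos': array([ 0.21765056, -0.6118008 ,  0.23023849]), 'ee_rot': array([ 2.03605351,  0.35361507, -2.0370765 ]), 'ft_force': array([ 0.86907229,  1.07843298, -0.00767718]), 'ft_torque': array([ 0.00075246, -0.00368358,  0.00422415]), 'grip_width': 0.08518659328400283}
side [[461.49630880444244, 0.0, 277.8511275488614], [0.0, 461.49630880444244, 210.77185703241378], [0.0, 0.0, 1.0]] [[0.9766, -0.2141, 0.0181], [-0.0794, -0.4379, -0.8955], [0.1996, 0.8732, -0.4446]] [-0.52916267  0.13181512  1.54520962]
top [[459.9596193477176, 0.0, 281.30457262731454], [0.0, 459.9596193477176, 204.27098649256126], [0.0, 0.0, 1.0]] [[0.0275, -0.9995, 0.0186], [-0.9972, -0.0287, -0.0696], [0.0701, -0.0166, -0.9974]] [0.00347152 0.57780593 1.55573054]
```

View pics/top0.png

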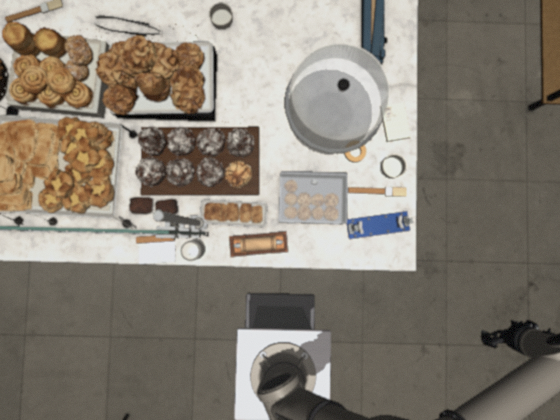

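View pics/side0.png

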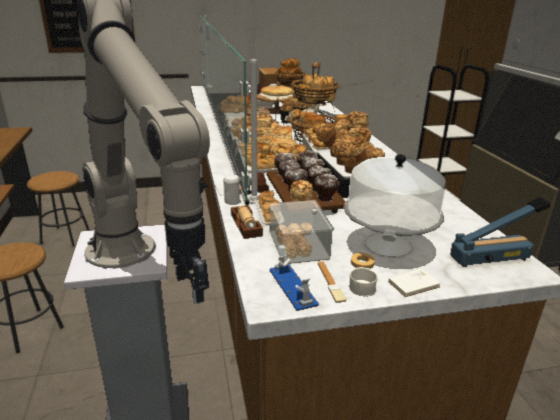

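The top view shows the tray with the roller near (258,243) and the blue rest near (379,225), with a clear box at (313,197). I'll zoom in on both.

```bash
python3 - <<'E'
import cv2,numpy as np
f=np.load("top0.npz")["frame"]; s=np.load("side0.npz")["frame"]
a=cv2.resize(f[205:265,180:300],None,fx=6,fy=6,interpolation=cv2.INTER_CUBIC)[:300]
b=cv2.resize(f[195:245,330:420],None,fx=6,fy=6,interpolation=cv2.INTER_CUBIC)
a=cv2.resize(f[225:262,220:310],(540,222),interpolation=cv2.INTER_CUBIC)
cv2.imwrite("pics/z1.png",np.vstack([a,b]))
a=cv2.resize(s[195:245,215:275],(480,400),interpolation=cv2.INTER_CUBIC)[:,:380]
b=cv2.resize(s[250:315,260:325],(400,400),interpolation=cv2.INTER_CUBIC)
cv2.imwrite("pics/z2.png",np.hstack([a,b]))
E
```

```text
(no output)
```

View pics/z1.png

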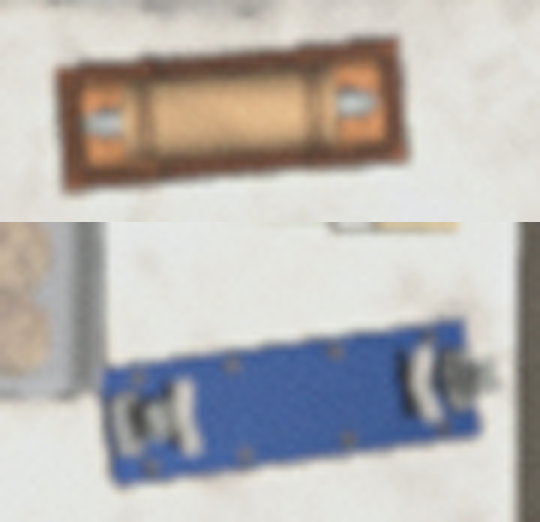

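View pics/z2.png

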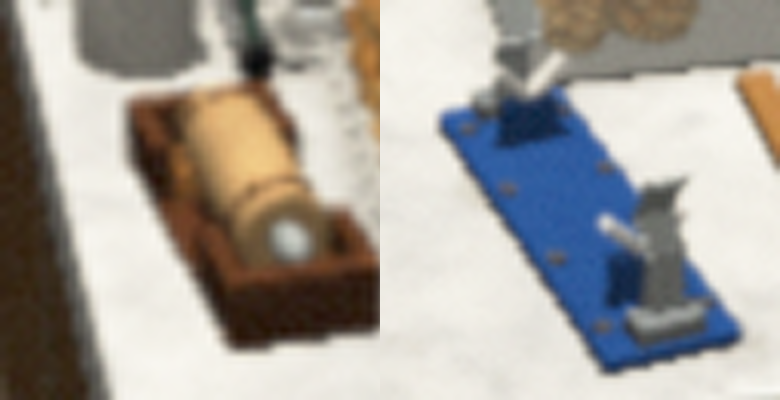

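The zooms show the roller (spindle tips at about x=86 and 372 in the crop) in its brown tray, and the rest with saddles and both clips. Next I measure them using masks and plane rays.

```bash
cat >h.py <<'E'
import cv2,numpy as np
def ray(d,uv,z):
    K,R,t=d["camera_matrix"],d["R"],d["t"]; uv=np.atleast_2d(uv).astype(float)
    r=np.c_[uv,np.ones(len(uv))]@np.linalg.inv(K).T@R; C=-R.T@t
    return C+r*((z-C[2])/r[:,2])[:,None]
def proj(d,X):
    c=np.atleast_2d(X)@d["R"].T+d["t"]; p=c@d["camera_matrix"].T; return p[:,:2]/p[:,2:]
def cloud(d,m):
    v,u=np.nonzero(m&(d["depth"]>0)); z=d["depth"][v,u]
    c=np.c_[u,v,np.ones(len(u))]@np.linalg.inv(d["camera_matrix"]).T*z[:,None]
    return (c-d["t"])@d["R"]
def rect(d,m,z):
    # rect of the mask (pixel areas upsampled) cast to plane z
    M=cv2.resize(m.astype(np.float32),None,fx=8,fy=8,interpolation=cv2.INTER_LINEAR)>0.5
    cs,_=cv2.findContours(M.astype(np.uint8),cv2.RETR_EXTERNAL,cv2.CHAIN_APPROX_NONE)
    c=max(cs,key=cv2.contourArea)[:,0]
    P=ray(d,(c+0.5)/8-0.5,z)
    (cx,cy),(w,h),a=cv2.minAreaRect((P[:,:2]*1e4).astype(np.float32))
    if w>h: a+=0; L=a
    else: L=a+90
    yaw=(L-90+90)%180-90  # yaw of rect's long axis relative to y
    return np.array([cx,cy])/1e4,sorted([w/1e4,h/1e4]),yaw
def big(m):
    n,l,s,_=cv2.connectedComponentsWithStats(m.astype(np.uint8)); return l==1+np.argmax(s[1:,4])
def win(m,u0,u1,v0,v1):
    o=np.zeros_like(m); o[v0:v1,u0:u1]=m[v0:v1,u0:u1]; return o
E
python3 - <<'E'
from h import *
T=dict(np.load("top0.npz"));S=dict(np.load("side0.npz"))
for n,d,wt,wr in(("top",T,(224,295,228,260),(340,418,205,243)),("side",S,(225,275,198,245),(262,325,255,312))):
    h=cv2.cvtColor(d["frame"],cv2.COLOR_BGR2HSV).astype(int)
    blue=win((h[...,0]>100)&(h[...,0]<130)&(h[...,1]>100),*wr)
    tray=win((h[...,1]>60)&((h[...,0]<25)|(h[...,0]>165)),*wt)
    # close
    blue=cv2.morphologyEx(blue.astype(np.uint8),cv2.MORPH_CLOSE,np.ones((9,9)))>0
    print(n,"rest",rect(d,big(blue),.010)); 
    print(n,"tray",rect(d,big(tray),.036))
    wood=big(win((h[...,2]>150)&(h[...,1]>60)&(h[...,0]>10)&(h[...,0]<22),*wt))
    print(n,"wood",rect(d,wood,.034), wood.sum())
    c=cloud(d,win(np.ones_like(blue),*wt)); q=c[c[:,2]>0.045]; print("roller top",len(q),q.mean(0),q[:,2].max(), q.min(0),q.max(0))
    c=cloud(d,win(np.ones_like(blue),*wr)); q=c[c[:,2]>0.03]; print("rest hi",len(q));print(q.round(3)[::max(1,len(q)//40)])
E
```

```text
top rest (array([ 0.51765107, -0.31460063]), [0.06487765502929688, 0.21091669921875], 9.643095016479492)
top tray (array([0.44145581, 0.09432448]), [0.06973377685546875, 0.1927425537109375], 6.8023152351379395)
top wood (array([0.44186147, 0.09342645]), [0.04423986511230469, 0.16950457763671875], 5.816490650177002) 478
roller top 431 [0.44125204 0.09330625 0.05385568] 0.06567952821281495 [4.02164117e-01 3.00691636e-04 4.51184201e-02] [0.46511935 0.18869842 0.06567953]
rest hi 326
[[ 0.574 -0.168  0.118]
 [ 0.57  -0.168  0.12 ]
 [ 0.567 -0.167  0.123]
 [ 0.564 -0.168  0.114]
 [ 0.561 -0.168  0.12 ]
 [ 0.558 -0.168  0.117]
 [ 0.554 -0.168  0.119]
 [ 0.551 -0.168  0.115]
 [ 0.548 -0.169  0.114]
 [ 0.545 -0.168  0.119]
 [ 0.542 -0.168  0.117]
 [ 0.539 -0.169  0.112]
 [ 0.547 -0.375  0.061]
 [ 0.536 -0.185  0.115]
 [ 0.532 -0.171  0.121]
 [ 0.54  -0.376  0.054]
 [ 0.54  -0.408  0.094]
 [ 0.529 -0.191  0.117]
 [ 0.537 -0.398  0.074]
 [ 0.526 -0.175  0.117]
 [ 0.534 -0.385  0.048]
 [ 0.533 -0.406  0.09 ]
 [ 0.531 -0.377  0.04 ]
 [ 0.53  -0.399  0.081]
 [ 0.519 -0.178  0.12 ]
 [ 0.527 -0.38 
[... 1174 characters left out ...]
42]
 [ 0.508 -0.252  0.044]
 [ 0.509 -0.248  0.038]
 [ 0.498 -0.253  0.039]
 [ 0.49  -0.25   0.034]
 [ 0.515 -0.249  0.031]
 [ 0.535 -0.407  0.095]
 [ 0.532 -0.406  0.091]
 [ 0.534 -0.401  0.084]
 [ 0.535 -0.399  0.08 ]
 [ 0.52  -0.392  0.07 ]
 [ 0.544 -0.379  0.058]
 [ 0.537 -0.394  0.066]
 [ 0.528 -0.395  0.064]
 [ 0.52  -0.394  0.061]
 [ 0.508 -0.385  0.053]
 [ 0.528 -0.397  0.059]
 [ 0.52  -0.385  0.048]
 [ 0.536 -0.4    0.056]
 [ 0.527 -0.4    0.055]
 [ 0.523 -0.386  0.042]
 [ 0.537 -0.406  0.054]
 [ 0.522 -0.409  0.055]
 [ 0.515 -0.384  0.034]
 [ 0.528 -0.408  0.05 ]
 [ 0.522 -0.409  0.048]
 [ 0.523 -0.406  0.042]
 [ 0.524 -0.404  0.038]
 [ 0.523 -0.408  0.037]
 [ 0.524 -0.407  0.033]]
```

```bash
python3 - <<'E'
from scipy.spatial.transform import Rotation as Ro
import numpy as np
R=Ro.from_rotvec([2.03605351,0.35361507,-2.0370765]);print(R.as_matrix().round(3))
x,y=R.as_matrix()[:,0],R.as_matrix()[:,1]
print(np.degrees(np.arctan2(y[1],y[0])))
E
```

```text
[[-0.001  0.335 -0.942]
 [ 0.002 -0.942 -0.335]
 [-1.    -0.002  0.   ]]
-70.40812233653116
```

step_arm([
  {"x": 0.02,"y": 0.03,"z": 0.01,"az": 5},
  {"x": 0.04,"y": 0.06,"z": 0.02,"az": 10},
  {"x": 0.06,"y": 0.09,"z": 0.03,"az": 15},
  {"x": 0.08,"y": 0.12,"z": 0.03,"az": 20},
  {"x": 0.1,"y": 0.15,"z": 0.03,"az": 25},
  {"x": 0.12,"y": 0.18,"z": 0.03,"az": 30},
  {"x": 0.14,"y": 0.21,"z": 0.03,"az": 35},
  {"x": 0.16,"y": 0.24,"z": 0.03,"az": 40},
  {"x": 0.18,"y": 0.27,"z": 0.03,"az": 45},
  {"x": 0.2,"y": 0.3,"z": 0.03,"az": 50},
  {"x": 0.22,"y": 0.33,"z": 0.03,"az": 55},
  {"x": 0.222,"y": 0.36,"z": 0.03,"az": 60},
], gripper=0.085)

```text
invalid input
```

step_arm([
  {"x": 0.02,"y": 0.03,"z": 0.01,"ax": 0,"ay": 0,"az": 5},
  {"x": 0.04,"y": 0.06,"z": 0.02,"ax": 0,"ay": 0,"az": 10},
  {"x": 0.06,"y": 0.09,"z": 0.03,"ax": 0,"ay": 0,"az": 15},
  {"x": 0.08,"y": 0.12,"z": 0.03,"ax": 0,"ay": 0,"az": 20},
  {"x": 0.1,"y": 0.15,"z": 0.03,"ax": 0,"ay": 0,"az": 25},
  {"x": 0.12,"y": 0.18,"z": 0.03,"ax": 0,"ay": 0,"az": 30},
  {"x": 0.14,"y": 0.21,"z": 0.03,"ax": 0,"ay": 0,"az": 35},
  {"x": 0.16,"y": 0.24,"z": 0.03,"ax": 0,"ay": 0,"az": 40},
  {"x": 0.18,"y": 0.27,"z": 0.03,"ax": 0,"ay": 0,"az": 45},
  {"x": 0.2,"y": 0.3,"z": 0.03,"ax": 0,"ay": 0,"az": 50},
  {"x": 0.22,"y": 0.33,"z": 0.03,"ax": 0,"ay": 0,"az": 55},
  {"x": 0.222,"y": 0.36,"z": 0.03,"ax": 0,"ay": 0,"az": 60},
], gripper=0.085)

```text
time_s: 1.1
tool_pos: [0.4429, -0.2496, 0.2611]
ee_rot: [1.338, 1.121, -1.334]
ft_force: [1.0, 1.4, 0.6]
grip_width: 0.0849
```

step_arm([
  {"x": 0.002,"y": 0.035,"z": 0,"ax": 0,"ay": 0,"az": 2},
  {"x": 0.002,"y": 0.07,"z": 0,"ax": 0,"ay": 0,"az": 4},
  {"x": 0.002,"y": 0.105,"z": 0,"ax": 0,"ay": 0,"az": 6},
  {"x": 0.002,"y": 0.14,"z": 0,"ax": 0,"ay": 0,"az": 8},
  {"x": 0.002,"y": 0.175,"z": 0,"ax": 0,"ay": 0,"az": 10},
  {"x": 0.002,"y": 0.21,"z": 0,"ax": 0,"ay": 0,"az": 12},
  {"x": 0.002,"y": 0.245,"z": 0,"ax": 0,"ay": 0,"az": 14},
  {"x": 0.002,"y": 0.28,"z": 0,"ax": 0,"ay": 0,"az": 16},
  {"x": 0.002,"y": 0.315,"z": -0.02,"ax": 0,"ay": 0,"az": 17},
  {"x": 0.002,"y": 0.345,"z": -0.05,"ax": 0,"ay": 0,"az": 17},
  {"x": 0.002,"y": 0.345,"z": -0.08,"ax": 0,"ay": 0,"az": 17},
  {"x": 0.002,"y": 0.345,"z": -0.11,"ax": 0,"ay": 0,"az": 17},
])

```text
time_s: 2.1
tool_pos: [0.4416, 0.095, 0.1505]
ee_rot: [1.121, 1.263, -1.119]
ft_force: [0.6, -1.0, -1.3]
grip_width: 0.0851
```

```bash
python3 - <<'E'
from bench import ctrl,cams
import cv2,numpy as np
s=ctrl.state();print(s["tool_pos"],s["qpos"],s["ee_rot"])
from h import *
from scipy.spatial.transform import Rotation as Ro
y=Ro.from_rotvec(s["ee_rot"]).as_matrix()[:,1];print(np.degrees(np.arctan2(y[1],y[0])))
o=[]
for n,w in(("top",(210,310,200,270)),("side",(205,275,185,255))):
    d=cams.get_image(n); np.savez(f"{n}1.npz",**d)
    o.append(cv2.resize(d["frame"][w[2]:w[3],w[0]:w[1]],None,fx=5.5,fy=5.5,interpolation=cv2.INTER_CUBIC))
cv2.imwrite("pics/a1.png",o[0]);cv2.imwrite("pics/a2.png",o[1])
E
```

```text
[0.44158477 0.09498299 0.15046494] [ 0.32580312  0.17114048 -0.69044528  2.07022613  0.13448392  0.94169255
 -0.31683986] [ 1.12148942  1.26280779 -1.1191785 ]
6.867844018244163
```

View pics/a1.png

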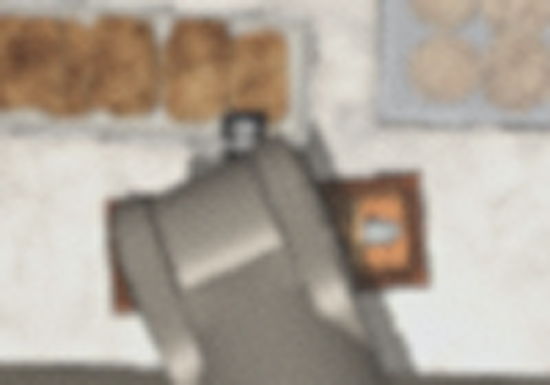

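View pics/a2.png

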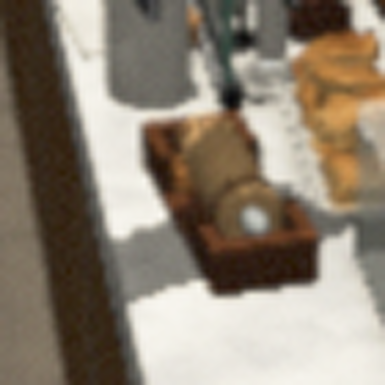

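```bash
python3 - <<'E'
from h import *
T=dict(np.load("top0.npz"))
c=cloud(T,win(np.ones((420,560),bool),200,272,196,240))
m=(abs(c[:,1]-0.094)<0.045)&(c[:,0]>0.455)
for x,y,z in sorted(c[m].round(3).tolist())[::7]: print(x,y,z)
# steel spindles
h=cv2.cvtColor(T["frame"],cv2.COLOR_BGR2HSV).astype(int)
m=win((h[...,1]<60)&(h[...,2]>110),230,242,236,250); v,u=np.nonzero(m);print(u.mean(),v.mean(),ray(T,[[u.mean(),v.mean()]],.041),len(u))
m=win((h[...,1]<60)&(h[...,2]>110),275,284,235,248); v,u=np.nonzero(m);print(u.mean(),v.mean(),ray(T,[[u.mean(),v.mean()]],.041),len(u))
E
```

```text
0.456 0.111 0.052
0.456 0.135 0.042
0.457 0.088 0.052
0.458 0.051 0.045
0.459 0.125 0.041
0.46 0.098 0.052
0.461 0.052 0.053
0.461 0.075 0.051
0.463 0.096 0.006
0.463 0.12 0.009
0.464 0.072 0.043
0.465 0.052 0.05
0.466 0.128 0.004
0.467 0.086 0.007
0.467 0.11 0.006
0.468 0.073 0.005
0.47 0.1 0.004
0.47 0.124 0.005
0.471 0.072 0.016
0.473 0.11 0.007
0.473 0.135 0.004
0.474 0.086 0.012
0.475 0.055 0.037
0.476 0.135 0.005
0.477 0.107 0.001
0.478 0.059 0.007
0.478 0.083 0.004
0.48 0.118 -0.001
0.481 0.07 0.002
0.481 0.094 -0.007
0.483 0.121 0.003
0.484 0.087 0.001
0.484 0.111 0.005
0.485 0.066 0.005
0.487 0.101 -0.002
0.487 0.125 0.004
0.488 0.073 -0.0
0.489 0.053 0.004
0.49 0.132 0.004
0.491 0.097 0.001
0.492 0.056 0.009
0.492 0.08 -0.003
0.494 0.108 0.003
0.495 0.06 0.0
0.495 0.084 -0.004
0.497 0.115 0.001
0.497 0.139 0.005
0.498 0.094 0.002
0.499 0.06 -0.003
0.5 0.128 0.012
0.501 0.091 0.011
0.502 0.06 -0.002
0.503 0.056 -0.0
0.504 0.111 0.007
0.505 0.07 0.004
0.505 0.101 0.007
0.507 0.122 0.013
0.508 0.077 0.014
0.508 0.101 0.007
0.509 0.06 0.002
0.511 0.097 0.021
0.511 0.122 0.012
0
[... 1204 characters left out ...]
.086 0.013
0.575 0.062 0.005
0.576 0.117 0.012
0.577 0.089 0.013
0.577 0.133 0.039
0.579 0.11 0.024
0.58 0.089 0.021
0.582 0.055 0.0
0.582 0.131 0.018
0.583 0.117 0.018
0.585 0.069 0.003
0.585 0.093 0.0
0.587 0.125 -0.001
0.588 0.087 0.002
0.588 0.121 -0.002
0.589 0.076 -0.004
0.591 0.101 0.003
0.591 0.125 -0.001
0.592 0.08 0.002
0.594 0.118 0.006
0.595 0.073 0.003
0.595 0.101 0.001
0.596 0.07 -0.001
0.598 0.104 0.001
0.598 0.129 0.001
0.599 0.087 0.001
0.601 0.104 0.006
0.601 0.139 0.001
0.602 0.108 0.001
0.603 0.073 -0.0
0.604 0.139 0.003
0.605 0.108 -0.0
0.606 0.077 0.003
236.0 245.17857142857142 [[0.43417479 0.16817649 0.041     ]] 28
278.68 241.56 [[0.45016685 0.0254284  0.041     ]] 25
```

step_arm([
  {"x": 0,"y": 0.001,"z": 0,"ax": 0,"ay": 0,"az": 0},
  {"x": 0,"y": 0.001,"z": -0.01,"ax": 0,"ay": 0,"az": 0},
  {"x": 0,"y": 0.001,"z": -0.02,"ax": 0,"ay": 0,"az": 0},
  {"x": 0,"y": 0.001,"z": -0.03,"ax": 0,"ay": 0,"az": 0},
  {"x": 0,"y": 0.001,"z": -0.045,"ax": 0,"ay": 0,"az": 0},
  {"x": 0,"y": 0.001,"z": -0.06,"ax": 0,"ay": 0,"az": 0},
  {"x": 0,"y": 0.001,"z": -0.075,"ax": 0,"ay": 0,"az": 0},
  {"x": 0,"y": 0.001,"z": -0.09,"ax": 0,"ay": 0,"az": 0},
  {"x": 0,"y": 0.001,"z": -0.105,"ax": 0,"ay": 0,"az": 0},
  {"x": 0,"y": 0.001,"z": -0.12,"ax": 0,"ay": 0,"az": 0},
  {"x": 0,"y": 0.001,"z": -0.135,"ax": 0,"ay": 0,"az": 0},
  {"x": 0,"y": 0.001,"z": -0.138,"ax": 0,"ay": 0,"az": 0},
], gripper=0.067)

```text
time_s: 3.2
tool_pos: [0.4404, 0.0929, 0.0113]
ee_rot: [1.122, 1.264, -1.127]
ft_force: [-0.4, 0.3, 0.4]
grip_width: 0.0669
```

step_arm([
  {"x": 0,"y": 0,"z": 0.001,"ax": 0,"ay": 0,"az": 0},
  {"x": 0,"y": 0,"z": 0.001,"ax": 0,"ay": 0,"az": 0},
  {"x": 0,"y": 0,"z": 0.001,"ax": 0,"ay": 0,"az": 0},
  {"x": 0,"y": 0,"z": 0.001,"ax": 0,"ay": 0,"az": 0},
  {"x": 0,"y": 0,"z": 0.001,"ax": 0,"ay": 0,"az": 0},
  {"x": 0,"y": 0,"z": 0.001,"ax": 0,"ay": 0,"az": 0},
  {"x": 0,"y": 0,"z": 0.001,"ax": 0,"ay": 0,"az": 0},
  {"x": 0,"y": 0,"z": 0.001,"ax": 0,"ay": 0,"az": 0},
], gripper=0.03, squeeze=80)

```text
time_s: 3.87
tool_pos: [0.4427, 0.0937, 0.0151]
ee_rot: [1.125, 1.26, -1.123]
ft_force: [-0.3, -0.0, 6.4]
grip_width: 0.0419
```

step_arm([
  {"x": 0,"y": 0,"z": 0.005,"ax": 0,"ay": 0,"az": 0},
  {"x": 0,"y": 0,"z": 0.015,"ax": 0,"ay": 0,"az": 0},
  {"x": 0,"y": 0,"z": 0.03,"ax": 0,"ay": 0,"az": 0},
  {"x": 0,"y": 0,"z": 0.05,"ax": 0,"ay": 0,"az": 0},
  {"x": 0,"y": 0,"z": 0.07,"ax": 0,"ay": 0,"az": 0},
  {"x": 0,"y": 0,"z": 0.09,"ax": 0,"ay": 0,"az": 0},
  {"x": 0,"y": 0,"z": 0.11,"ax": 0,"ay": 0,"az": 0},
  {"x": 0,"y": 0,"z": 0.13,"ax": 0,"ay": 0,"az": 0},
  {"x": 0,"y": 0,"z": 0.14,"ax": 0,"ay": 0,"az": 0},
  {"x": 0,"y": 0,"z": 0.14,"ax": 0,"ay": 0,"az": 0},
])

```text
time_s: 4.7
tool_pos: [0.4433, 0.0939, 0.1566]
ee_rot: [1.126, 1.258, -1.121]
ft_force: [0.2, -0.5, -2.1]
grip_width: 0.042
```

```bash
python3 - <<'E'
from bench import ctrl,cams
from h import *
for n,w in(("top",(210,310,200,270)),("side",(185,285,145,225))):
    d=cams.get_image(n); np.savez(f"{n}2.npz",**d)
    cv2.imwrite(f"pics/b{n}.png",cv2.resize(d["frame"][w[2]:w[3],w[0]:w[1]],None,fx=5.5,fy=5.5,interpolation=cv2.INTER_CUBIC))
E
```

```text
(no output)
```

View pics/btop.png

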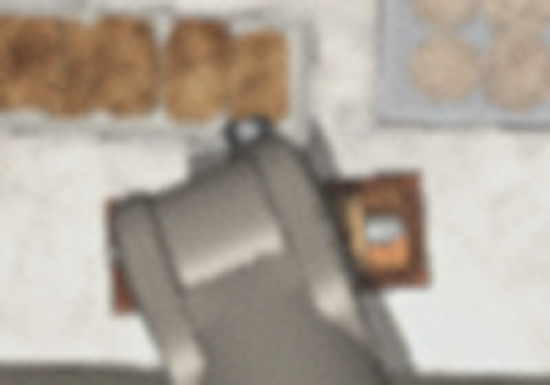

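View pics/bside.png

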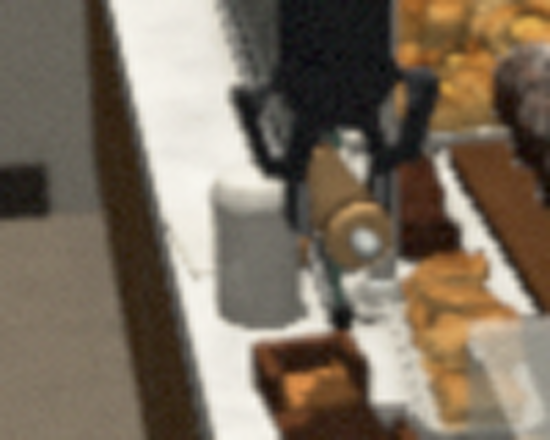

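```bash
cat >>h.py <<'E'
def tri(da,ua,db,ub):
    A=[];b=[]
    for d,u in((da,ua),(db,ub)):
        p=ray(d,[u],0.)[0]; C=-d["R"].T@d["t"]; v=(p-C)/np.linalg.norm(p-C); M=np.eye(3)-np.outer(v,v); A.append(M);b.append(M@C)
    X=np.linalg.solve(A[0]+A[1],b[0]+b[1]); return X,np.linalg.norm(A[0]@X-b[0]),np.linalg.norm(A[1]@X-b[1])
E
python3 - <<'E'
from h import *
T=dict(np.load("top2.npz"));S=dict(np.load("side2.npz"))
def steel(d,w):
    h=cv2.cvtColor(d["frame"],cv2.COLOR_BGR2HSV).astype(int)
    m=win((h[...,1]<70)&(h[...,2]>110),*w); m=big(m); v,u=np.nonzero(m); print(u.min(),u.max(),v.min(),v.max(),len(u)); return u,v
u,v=steel(S,(245,257,182,195)); s=[u.mean(),v.mean()]
u2,v2=steel(T,(274,286,236,247)); t=[u2.mean(),v2.mean()]
print(s,t,proj(T,[[.4433+.0824*0.1118,.0939-.082*.9937,.18]]),proj(S,[[.4433+.0824*0.1118,.0939-.082*.9937,.18]]))
for k in(0,2,3): print(tri(S,s,T,[t[0]+k,t[1]]))
print(T["frame"][238:246,272:290].sum(2)//3)
c=cloud(S,win(np.ones((420,560),bool),244,256,182,195));print(np.median(c,0))
E
```

```text
249 254 186 190 21
276 283 239 243 36
[np.float64(251.0952380952381), np.float64(188.28571428571428)] [np.float64(279.1388888888889), np.float64(240.91666666666666)] [[283.53679084 241.41766237]] [[252.33205865 189.93235971]]
(array([0.4521291 , 0.02617289, 0.18018965]), np.float64(0.001566638859211454), np.float64(0.0015666388592114546))
(array([0.45174829, 0.02019628, 0.1827954 ]), np.float64(0.002146240293923435), np.float64(0.0021462402939232688))
(array([0.45155837, 0.01721574, 0.18409531]), np.float64(0.0024352753527162037), np.float64(0.0024352753527161477))
[[ 87 117 137 129  98  87  87  89  92  92  91  88  88  86 112 162 208 222]
 [ 87 117 142 138 111 108 116 116 118 117 104  92  84  86 111 162 207 220]
 [ 82 113 143 148 133 147 152 154 152 150 132 103  89  87 111 164 209 220]
 [ 78  99 135 150 155 181 189 184 179 172 150 118  91  88 107 163 210 223]
 [ 66  91 131 153 167 186 193 185 179 169 155 125  97  84 107 163 213 224]
 [ 65  86 131 155 154 163 167 162 158 155 154 129 103  83 105 161 213 226]
 [ 73  87 130 150 147 142 147 140 140 146 149 135  98  84 101 160 213 228]
 [ 82  84 118 140 142 141 148 144 144 149 151 136 101  82  98 152 208 226]]
[0.44893704 0.03873636 0.17880323]
```

step_arm([
  {"x": 0,"y": -0.015,"z": 0.005,"ax": 0,"ay": 0,"az": 0},
  {"x": 0,"y": -0.04,"z": 0.01,"ax": 0,"ay": 0,"az": 0},
  {"x": 0,"y": -0.075,"z": 0.01,"ax": 0,"ay": 0,"az": 0},
  {"x": 0,"y": -0.11,"z": 0.01,"ax": 0,"ay": 0,"az": 0},
  {"x": 0.005,"y": -0.145,"z": 0.01,"ax": 0,"ay": 0,"az": 1},
  {"x": 0.01,"y": -0.18,"z": 0.01,"ax": 0,"ay": 0,"az": 1},
  {"x": 0.015,"y": -0.215,"z": 0.01,"ax": 0,"ay": 0,"az": 1},
  {"x": 0.02,"y": -0.25,"z": 0.01,"ax": 0,"ay": 0,"az": 2},
  {"x": 0.03,"y": -0.285,"z": 0.01,"ax": 0,"ay": 0,"az": 2},
  {"x": 0.04,"y": -0.315,"z": 0.01,"ax": 0,"ay": 0,"az": 3},
  {"x": 0.05,"y": -0.345,"z": 0.01,"ax": 0,"ay": 0,"az": 3},
  {"x": 0.06,"y": -0.37,"z": 0.01,"ax": 0,"ay": 0,"az": 3},
])

```text
time_s: 5.8
tool_pos: [0.5005, -0.2787, 0.1619]
ee_rot: [1.086, 1.287, -1.088]
ft_force: [1.1, 0.5, -3.2]
grip_width: 0.042
```

step_arm([
  {"x": 0.008,"y": -0.02,"z": 0,"ax": 0,"ay": 0,"az": 0},
  {"x": 0.014,"y": -0.04,"z": -0.01,"ax": 0,"ay": 0,"az": 0},
  {"x": 0.014,"y": -0.042,"z": -0.025,"ax": 0,"ay": 0,"az": 0},
  {"x": 0.014,"y": -0.042,"z": -0.04,"ax": 0,"ay": 0,"az": 0},
  {"x": 0.014,"y": -0.042,"z": -0.055,"ax": 0,"ay": 0,"az": 0},
  {"x": 0.014,"y": -0.042,"z": -0.055,"ax": 0,"ay": 0,"az": 0},
  {"x": 0.014,"y": -0.042,"z": -0.055,"ax": 0,"ay": 0,"az": 0},
])

```text
time_s: 6.38
tool_pos: [0.5143, -0.3174, 0.1069]
ee_rot: [1.085, 1.289, -1.086]
ft_force: [0.4, 0.2, -2.0]
grip_width: 0.0424
```

```bash
cat >snap.py <<'E'
from bench import ctrl,cams
from h import *
import sys
from scipy.spatial.transform import Rotation as Ro
s=ctrl.state();print(s["time_s"],s["tool_pos"].round(4),s["ft_force"].round(1),s["grip_width"])
m=Ro.from_rotvec(s["ee_rot"]).as_matrix();print("yaw",np.degrees(np.arctan2(m[1,1],m[0,1])),m[:,0].round(3))
k=sys.argv[1]
for n,w in(("top",(330,430,190,260)),("side",(245,335,225,315))):
    d=cams.get_image(n); np.savez(f"{n}{k}.npz",**d)
    cv2.imwrite(f"pics/{n}{k}.png",cv2.resize(d["frame"][w[2]:w[3],w[0]:w[1]],None,fx=6,fy=6,interpolation=cv2.INTER_CUBIC))
E
python3 snap.py 3
```

```text
6.3833 [ 0.5143 -0.3174  0.1069] [ 0.4  0.2 -2. ] 0.04236518478855447
yaw 9.609322952748375 [-0.004  0.003 -1.   ]
```

View pics/top3.png

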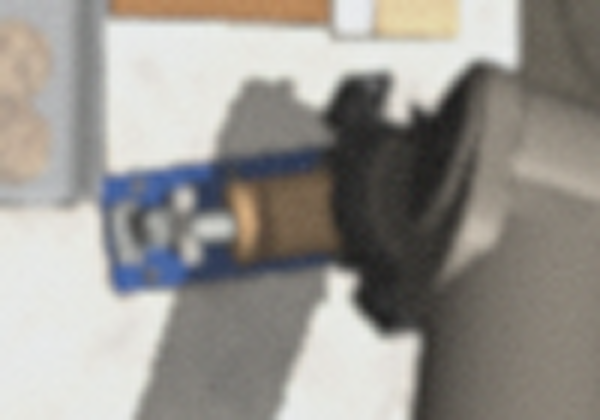

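View pics/side3.png

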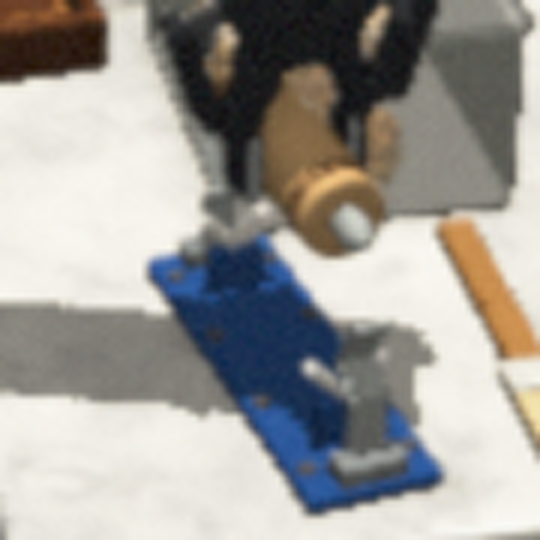

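```bash
python3 - <<'E'
from h import *
T=dict(np.load("top3.npz"));S=dict(np.load("side3.npz"));T0=dict(np.load("top0.npz"));S0=dict(np.load("side0.npz"))
# top: cylinder cloud
c=cloud(T,win(np.ones((420,560),bool),371,384,218,234)); q=c[c[:,2]>.12]; print("cyl top z",np.percentile(q[:,2],[50,90,97]))
h=cv2.cvtColor(T["frame"],cv2.COLOR_BGR2HSV).astype(int)
print("H row of wood col380",h[216:236,380].tolist())
m=(h[...,0]<25)&(h[...,1]>70)
ce=[]
for u in range(371,384):
    v=np.nonzero(m[214:238,u])[0]+214; ce.append((u,v.min(),v.max(),len(v)))
print(ce)
print("gray row along spindle"); 
for v in range(224,230): print(v,(T["frame"][v,350:375].sum(1)//3).tolist())
g=S["frame"]
for v in range(252,270,1): print(v,(g[v,294:314].sum(1)//3).tolist())
E
```

```text
cyl top z [0.14565147 0.15081091 0.15307466]
H row of wood col380 [[112, 111, 83], [111, 88, 90], [126, 33, 77], [13, 65, 94], [16, 91, 107], [17, 88, 116], [15, 89, 118], [15, 92, 114], [15, 88, 116], [17, 82, 118], [16, 91, 118], [16, 96, 117], [15, 88, 116], [16, 93, 112], [16, 85, 105], [16, 76, 91], [173, 27, 75], [113, 61, 83], [109, 48, 91], [30, 2, 105]]
[(371, np.int64(221), np.int64(232), 12), (372, np.int64(221), np.int64(232), 12), (373, np.int64(221), np.int64(231), 11), (374, np.int64(221), np.int64(231), 11), (375, np.int64(221), np.int64(231), 11), (376, np.int64(220), np.int64(231), 12), (377, np.int64(220), np.int64(231), 12), (378, np.int64(220), np.int64(231), 12), (379, np.int64(220), np.int64(231), 12), (380, np.int64(220), np.int64(231), 12), (381, np.int64(220), np.int64(230), 11), (382, np.int64(219), np.int64(230), 12), (383, np.int64(219), np.int64(230), 12)]
gray row along spindle
224 [142, 133, 116, 95, 88, 99, 101, 98, 113, 150, 174, 157, 113, 77, 73, 77, 79, 80, 98, 136, 160, 152, 119, 89, 82]
225 [151, 122, 96, 82, 100, 126, 129, 125, 121, 128, 139, 12
[... 1676 characters left out ...]
85, 83, 82, 85, 82, 87, 116, 152, 178, 193, 191, 169, 143, 202, 230, 237, 238, 237, 236]
264 [170, 116, 85, 85, 81, 86, 82, 94, 123, 150, 171, 185, 166, 180, 225, 238, 240, 239, 240, 239]
265 [219, 166, 104, 85, 82, 81, 81, 80, 95, 111, 132, 142, 150, 211, 235, 240, 242, 242, 242, 242]
266 [231, 220, 169, 116, 90, 85, 79, 79, 87, 97, 118, 154, 193, 230, 240, 242, 243, 243, 243, 243]
267 [232, 232, 221, 195, 151, 117, 107, 113, 141, 174, 208, 227, 235, 239, 242, 240, 240, 241, 242, 243]
268 [233, 235, 234, 230, 221, 213, 215, 216, 222, 231, 237, 240, 242, 240, 238, 235, 234, 234, 237, 240]
269 [224, 234, 234, 234, 235, 233, 235, 237, 240, 240, 239, 240, 239, 237, 233, 233, 232, 231, 234, 239]
```

```bash
python3 - <<'E'
from h import *
T=dict(np.load("top3.npz"));S=dict(np.load("side3.npz"))
a=np.radians(9.6);ey=np.array([-np.sin(a),np.cos(a),0]);ex=np.array([np.cos(a),np.sin(a),0]);ez=np.array([0,0,1])
c0=np.array([.5143,-.3174,.130])
for dl in(-.004,0,.004):
    c=c0+dl*ey
    print(dl,"top: tip",proj(T,c+.082*ey)[0].round(1),"chamf",proj(T,c+.076*ey)[0].round(1),"face low edge off-axis",proj(T,[c+.06*ey+.01*ex-.0196*ez,c+.06*ey-.01*ex-.0196*ez]).round(1).tolist())
    print("  side: tip",proj(S,c-.082*ey)[0].round(1),"face L,R,top,bot",proj(S,[c-.06*ey-.022*ex,c-.06*ey+.022*ex,c-.06*ey+.022*ez,c-.06*ey-.022*ez]).round(1).tolist())
    print(" cyl ctr top at y",proj(T,[c+.05*ey,c+.01*ey]).round(1).tolist())
E
```

```text
-0.004 top: tip [362.9 228.1] chamf [364.8 227.8] face low edge off-axis [[368.0, 224.2], [368.9, 230.3]]
  side: tip [305.9 266.4] face L,R,top,bot [[295.2, 263.7], [309.8, 260.7], [302.9, 255.3], [302.2, 268.9]]
 cyl ctr top at y [[372.8, 226.7], [385.2, 224.9]]
0 top: tip [361.7 228.2] chamf [363.5 228. ] face low edge off-axis [[366.8, 224.3], [367.7, 230.5]]
  side: tip [305.3 265.6] face L,R,top,bot [[294.6, 263.0], [309.2, 259.9], [302.2, 254.6], [301.6, 268.2]]
 cyl ctr top at y [[371.6, 226.8], [383.9, 225.1]]
0.004 top: tip [360.5 228.4] chamf [362.3 228.1] face low edge off-axis [[365.5, 224.5], [366.5, 230.6]]
  side: tip [304.7 264.8] face L,R,top,bot [[294.0, 262.2], [308.6, 259.2], [301.6, 253.8], [301.0, 267.4]]
 cyl ctr top at y [[370.3, 227.0], [382.7, 225.3]]
```

step_arm([
  {"x": 0.002,"y": 0.001,"z": -0.005,"ax": 0,"ay": 0,"az": 0},
  {"x": 0.002,"y": 0.001,"z": -0.015,"ax": 0,"ay": 0,"az": 0},
  {"x": 0.002,"y": 0.001,"z": -0.025,"ax": 0,"ay": 0,"az": 0},
  {"x": 0.002,"y": 0.001,"z": -0.033,"ax": 0,"ay": 0,"az": 0},
  {"x": 0.002,"y": 0.001,"z": -0.033,"ax": 0,"ay": 0,"az": 0},
  {"x": 0.002,"y": 0.001,"z": -0.033,"ax": 0,"ay": 0,"az": 0},
])

```text
time_s: 6.98
tool_pos: [0.5172, -0.3171, 0.0753]
ee_rot: [1.085, 1.286, -1.086]
ft_force: [0.7, -0.0, -2.8]
grip_width: 0.0419
```

```bash
python3 snap.py 4
```

```text
6.9833 [ 0.5172 -0.3171  0.0753] [ 0.7 -0.  -2.8] 0.04185941251398599
yaw 9.58947714506859 [-0.002  0.001 -1.   ]
```

View pics/top4.png

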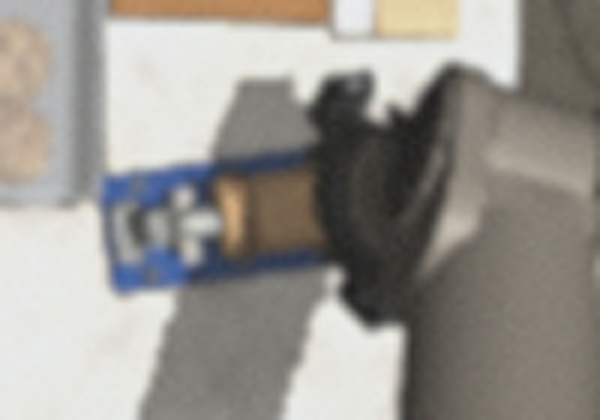

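View pics/side4.png

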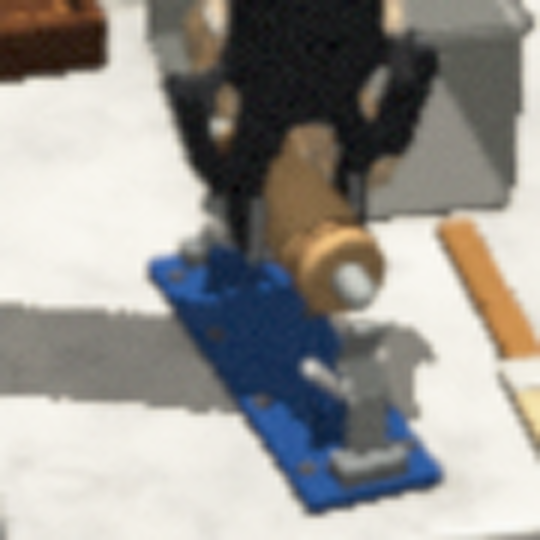

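```bash
python3 - <<'E'
from h import *
T=dict(np.load("top4.npz"));S=dict(np.load("side4.npz"));T0=dict(np.load("top0.npz"));S0=dict(np.load("side0.npz"))
for v in range(222,231): print(v,(T["frame"][v,348:374].sum(1)//3).tolist())
print("T0")
for v in range(222,231): print(v,(T0["frame"][v,348:374].sum(1)//3).tolist())
a=np.radians(9.6);ey=np.array([-np.sin(a),np.cos(a),0]);ex=np.array([np.cos(a),np.sin(a),0]);ez=np.array([0,0,1])
c=np.array([.5172,-.3171,.098])
print("tip,chamf,face",proj(T,[c+.082*ey,c+.076*ey,c+.06*ey+.01*ex-.0196*ez,c+.06*ey-.01*ex-.0196*ez]).round(1).tolist())
print("side tip,faceL,R,T,B",proj(S,[c-.082*ey,c-.06*ey-.022*ex,c-.06*ey+.022*ex,c-.06*ey+.022*ez,c-.06*ey-.022*ez]).round(1).tolist())
r=np.array([.5166,-.3152,0])
for s in(1,-1):
  print(s,"saddle inner/outer top z.06",proj(T,[r+s*.0635*ey+.06*ez,r+s*.0725*ey+.06*ez]).round(1).tolist(),"clip bulge.062@76, top .091@85",proj(T,[r+s*.076*ey+.062*ez,r+s*.085*ey+.091*ez]).round(1).tolist(), proj(S,[r+s*.076*ey+.062*ez,r+s*.085*ey+.091*ez]).round(1).tolist())
E
```

```text
222 [110, 110, 113, 117, 113, 110, 112, 109, 100, 87, 111, 154, 184, 166, 117, 76, 65, 75, 104, 136, 146, 132, 110, 86, 84, 92]
223 [105, 116, 121, 122, 119, 105, 101, 98, 93, 85, 109, 154, 184, 164, 117, 78, 74, 75, 102, 143, 164, 144, 113, 88, 82, 94]
224 [110, 130, 138, 132, 119, 95, 90, 96, 101, 96, 111, 143, 160, 145, 117, 107, 103, 98, 105, 140, 165, 157, 116, 87, 85, 93]
225 [118, 150, 151, 122, 95, 83, 102, 128, 132, 127, 120, 126, 137, 145, 151, 151, 152, 139, 124, 138, 163, 157, 117, 88, 82, 94]
226 [124, 159, 155, 109, 81, 84, 120, 155, 160, 140, 118, 123, 152, 178, 192, 193, 191, 179, 151, 138, 161, 157, 110, 78, 80, 90]
227 [120, 156, 154, 113, 80, 85, 121, 158, 168, 151, 122, 127, 163, 190, 206, 207, 199, 186, 159, 139, 157, 152, 109, 76, 76, 90]
228 [121, 152, 154, 124, 87, 86, 115, 150, 163, 155, 125, 124, 150, 172, 180, 177, 165, 153, 133, 127, 146, 146, 108, 77, 76, 85]
229 [120, 149, 158, 141, 102, 85, 105, 136, 155, 150, 121, 121, 143, 163, 158, 137, 115, 103, 96, 107, 135, 132, 99, 73, 72, 81]
230 [116, 139, 159, 154, 119, 102, 110, 130, 147, 136, 112, 116, 151, 
[... 1057 characters left out ...]
80, 160, 128, 110, 109, 112, 109, 108, 113, 112, 109, 111, 111]
230 [115, 137, 159, 150, 116, 99, 111, 131, 142, 137, 115, 115, 155, 182, 175, 139, 114, 110, 111, 109, 107, 111, 111, 109, 109, 110]
tip,chamf,face [[359.7, 227.5], [361.5, 227.3], [364.7, 223.7], [365.6, 229.7]]
side tip,faceL,R,T,B [[305.8, 275.3], [295.2, 272.6], [309.6, 269.5], [302.8, 264.3], [302.1, 277.6]]
1 saddle inner/outer top z.06 [[362.5, 227.1], [359.8, 227.5]] clip bulge.062@76, top .091@85 [[358.9, 227.6], [357.8, 227.9]] [[282.9, 257.1], [282.0, 247.5]]
-1 saddle inner/outer top z.06 [[399.8, 221.8], [402.5, 221.5]] clip bulge.062@76, top .091@85 [[403.7, 221.3], [408.9, 220.6]] [[303.9, 284.6], [305.7, 277.6]]
```

step_arm([
  {"x": 0,"y": 0,"z": -0.005,"ax": 0,"ay": 0,"az": 0},
  {"x": 0,"y": 0,"z": -0.01,"ax": 0,"ay": 0,"az": 0},
  {"x": 0,"y": 0,"z": -0.015,"ax": 0,"ay": 0,"az": 0},
  {"x": 0,"y": 0,"z": -0.019,"ax": 0,"ay": 0,"az": 0},
  {"x": 0,"y": 0,"z": -0.023,"ax": 0,"ay": 0,"az": 0},
  {"x": 0,"y": 0,"z": -0.023,"ax": 0,"ay": 0,"az": 0},
], squeeze=110)

```text
time_s: 7.58
tool_pos: [0.519, -0.3172, 0.0537]
ee_rot: [1.085, 1.282, -1.084]
ft_force: [0.3, 0.8, 1.0]
grip_width: 0.0414
```

```bash
python3 snap.py 5
```

```text
7.5833 [ 0.519  -0.3172  0.0537] [0.3 0.8 1. ] 0.04138251135725413
yaw 9.61090507238088 [ 0.002 -0.    -1.   ]
```

View pics/top5.png

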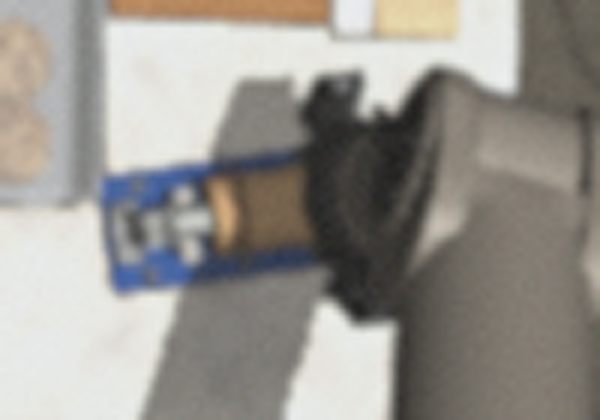

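View pics/side5.png

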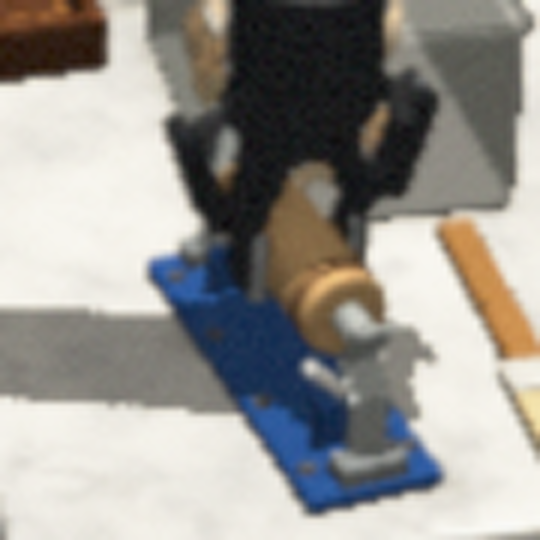

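step_arm([
  {"x": -0.001,"y": 0,"z": -0.003,"ax": 0,"ay": 0,"az": 0},
  {"x": -0.001,"y": 0,"z": -0.006,"ax": 0,"ay": 0,"az": 0},
  {"x": -0.001,"y": 0,"z": -0.009,"ax": 0,"ay": 0,"az": 0},
  {"x": -0.001,"y": 0,"z": -0.012,"ax": 0,"ay": 0,"az": 0},
])

```text
time_s: 8.02
tool_pos: [0.5204, -0.3187, 0.0456]
ee_rot: [1.085, 1.276, -1.083]
ft_force: [-1.4, 3.5, 14.5]
grip_width: 0.0415
```

step_arm([
  {"x": 0,"y": 0,"z": -0.003,"ax": 0,"ay": 0,"az": 0},
  {"x": 0,"y": 0,"z": -0.005,"ax": 0,"ay": 0,"az": 0},
  {"x": 0,"y": 0,"z": -0.007,"ax": 0,"ay": 0,"az": 0},
  {"x": 0,"y": 0,"z": -0.007,"ax": 0,"ay": 0,"az": 0},
])

```text
time_s: 8.35
tool_pos: [0.5166, -0.3154, 0.0336]
ee_rot: [1.086, 1.287, -1.084]
ft_force: [0.6, 2.8, -1.4]
grip_width: 0.0416
```

```bash
python3 snap.py 6
```

```text
8.35 [ 0.5166 -0.3154  0.0336] [ 0.6  2.8 -1.4] 0.041589382440205096
yaw 9.634959369846108 [-0.001  0.003 -1.   ]
```

View pics/side6.png

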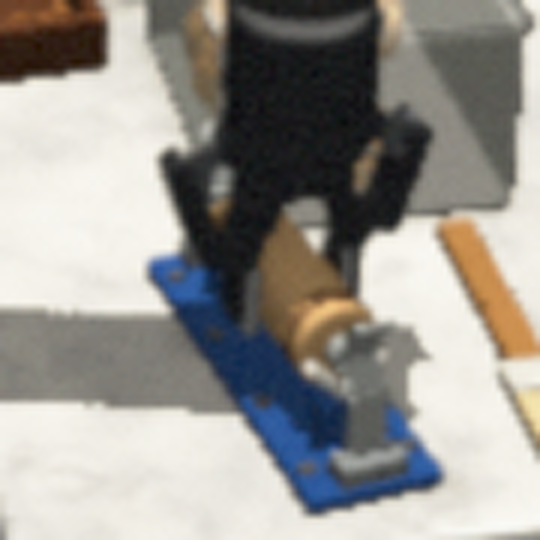

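View pics/top6.png

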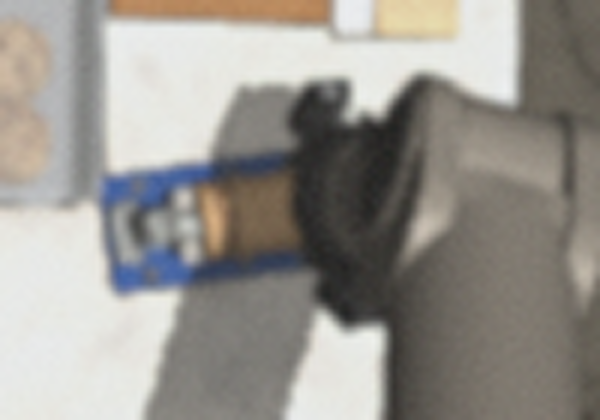

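The clips snapped through (force went from +14.5 back to about −1.4 N). The side view shows the spindle end behind the clip at about (380,340). I'll lower it until the saddles carry it.

step_arm([
  {"x": 0,"y": 0,"z": -0.002,"ax": 0,"ay": 0,"az": 0},
  {"x": 0,"y": 0,"z": -0.004,"ax": 0,"ay": 0,"az": 0},
  {"x": 0,"y": 0,"z": -0.006,"ax": 0,"ay": 0,"az": 0},
  {"x": 0,"y": 0,"z": -0.006,"ax": 0,"ay": 0,"az": 0},
])

```text
time_s: 8.78
tool_pos: [0.5168, -0.3172, 0.0312]
ee_rot: [1.086, 1.284, -1.087]
ft_force: [-6.6, 6.7, 19.2]
grip_width: 0.0415
```

```bash
python3 snap.py 7
```

```text
8.7833 [ 0.5168 -0.3172  0.0312] [-6.6  6.7 19.2] 0.04147815421284163
yaw 9.50338277281199 [-0.001  0.    -1.   ]
```

View pics/side7.png

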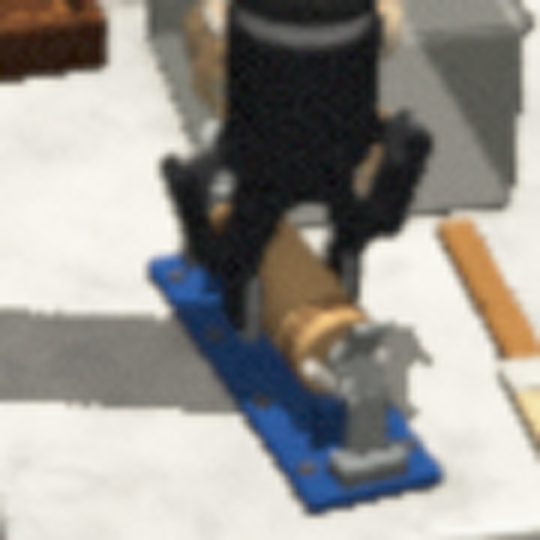

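View pics/top7.png

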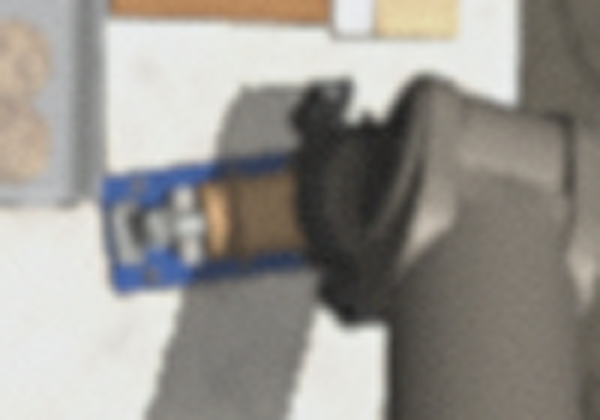

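```bash
cat >chk.py <<'E'
from h import *
import sys
k=sys.argv[1]
for n,w in(("top",(362,400,212,238)),("side",(275,312,258,292))):
    d=dict(np.load(f"{n}{k}.npz")); h=cv2.cvtColor(d["frame"],cv2.COLOR_BGR2HSV).astype(int)
    m=big(win((h[...,0]<25)&(h[...,1]>70)&(h[...,2]>60),*w)); m=cv2.erode(m.astype(np.uint8),np.ones((3,3)))>0
    c=cloud(d,m); r=np.array([.5166,-.3152]); a=np.radians(9.6)
    s=(c[:,:2]-r)@[-np.sin(a),np.cos(a)]; x=(c[:,:2]-r)@[np.cos(a),np.sin(a)]
    for lo,hi in((-.06,-.04),(-.04,-.02),(-.02,0),(0,.02),(.02,.04),(.04,.06)):
        q=(s>lo)&(s<hi)
        if q.sum()>8:
            A=np.c_[2*x[q],2*c[q,2],np.ones(q.sum())]; B=x[q]**2+c[q,2]**2
            # axis with known radius: z from fit
            from scipy.optimize import least_squares
            f=least_squares(lambda p:np.hypot(x[q]-p[0],c[q,2]-p[1])-.022,[0,.05],loss="soft_l1",f_scale=.003).x
            print(n,lo,hi,q.sum(),f.round(4))
E
python3 chk.py 6; echo; python3 chk.py 7; python3 chk.py 4
```

```text
top 0 0.02 9 [0.0033 0.0518]
top 0.02 0.04 52 [-0.0022  0.0537]
top 0.04 0.06 54 [-0.0003  0.0518]
side -0.06 -0.04 77 [0.0007 0.0544]
side -0.04 -0.02 50 [-0.0003  0.0557]
side -0.02 0 37 [0.0008 0.0546]
side 0 0.02 13 [0.0055 0.0553]

top 0 0.02 17 [-0.0018  0.0514]
top 0.02 0.04 53 [0.0002 0.0519]
top 0.04 0.06 44 [0.0014 0.0514]
side -0.06 -0.04 66 [0.0009 0.052 ]
side -0.04 -0.02 59 [-0.0002  0.0522]
side -0.02 0 28 [-0.002  0.052]
side 0 0.02 16 [0.0009 0.0517]
top 0 0.02 16 [0.0008 0.0962]
top 0.02 0.04 52 [0.0008 0.0959]
top 0.04 0.06 51 [0.0009 0.0956]
side -0.06 -0.04 78 [0.003 0.097]
side -0.04 -0.02 47 [0.0014 0.0967]
```

step_arm([
  {"x": 0,"y": 0,"z": 0.002,"ax": 0,"ay": 0,"az": 0},
  {"x": 0,"y": 0,"z": 0.002,"ax": 0,"ay": 0,"az": 0},
  {"x": 0,"y": 0,"z": 0.002,"ax": 0,"ay": 0,"az": 0},
  {"x": 0,"y": 0,"z": 0.002,"ax": 0,"ay": 0,"az": 0},
  {"x": 0,"y": 0,"z": 0.002,"ax": 0,"ay": 0,"az": 0},
  {"x": 0,"y": 0,"z": 0.002,"ax": 0,"ay": 0,"az": 0},
], gripper=0.066)

```text
time_s: 9.38
tool_pos: [0.5167, -0.3178, 0.03]
ee_rot: [1.085, 1.284, -1.086]
ft_force: [0.6, -0.3, 0.9]
grip_width: 0.0663
```

```bash
python3 snap.py 8; python3 chk.py 8
```

```text
9.3833 [ 0.5167 -0.3178  0.03  ] [ 0.6 -0.3  0.9] 0.06634977323153132
yaw 9.569384212267508 [-0. -0. -1.]
top 0 0.02 15 [-0.0023  0.0511]
top 0.02 0.04 50 [0.0001 0.0518]
top 0.04 0.06 45 [-0.0003  0.0527]
side -0.06 -0.04 72 [0.001  0.0523]
side -0.04 -0.02 49 [-0.0008  0.0524]
side -0.02 0 52 [-0.0008  0.0519]
side 0 0.02 30 [-0.0009  0.052 ]
```

View pics/side8.png

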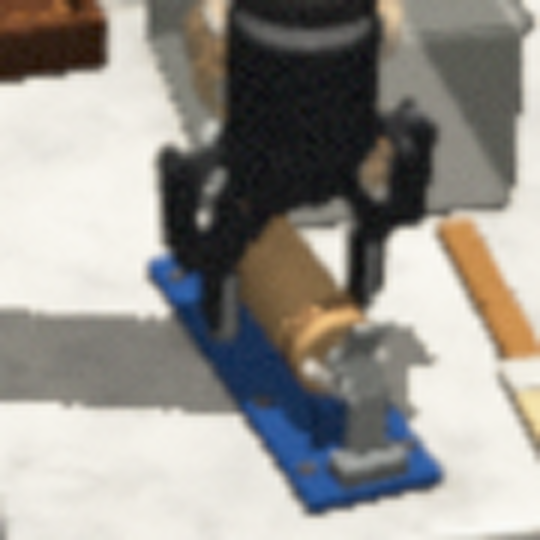

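The fingers are open and the roller lies level. I'll go straight up and then clear of the view.

step_arm([
  {"x": 0,"y": 0,"z": 0.015,"ax": 0,"ay": 0,"az": 0},
  {"x": 0,"y": 0,"z": 0.03,"ax": 0,"ay": 0,"az": 0},
  {"x": 0,"y": 0,"z": 0.05,"ax": 0,"ay": 0,"az": 0},
  {"x": 0,"y": 0,"z": 0.075,"ax": 0,"ay": 0,"az": 0},
  {"x": 0,"y": 0,"z": 0.1,"ax": 0,"ay": 0,"az": 0},
  {"x": 0,"y": 0,"z": 0.13,"ax": 0,"ay": 0,"az": 0},
  {"x": 0,"y": 0,"z": 0.16,"ax": 0,"ay": 0,"az": 0},
  {"x": -0.02,"y": -0.02,"z": 0.18,"ax": 0,"ay": 0,"az": 0},
  {"x": -0.04,"y": -0.05,"z": 0.2,"ax": 0,"ay": 0,"az": -5},
  {"x": -0.07,"y": -0.08,"z": 0.2,"ax": 0,"ay": 0,"az": -10},
  {"x": -0.1,"y": -0.11,"z": 0.2,"ax": 0,"ay": 0,"az": -15},
  {"x": -0.13,"y": -0.14,"z": 0.2,"ax": 0,"ay": 0,"az": -20},
])

```text
time_s: 10.48
tool_pos: [0.3873, -0.457, 0.231]
ee_rot: [1.344, 1.114, -1.344]
ft_force: [0.5, -0.2, -0.1]
grip_width: 0.0659
```

step_arm([
  {"x": -0.03,"y": -0.03,"z": 0,"ax": 0,"ay": 0,"az": -5},
  {"x": -0.06,"y": -0.05,"z": 0,"ax": 0,"ay": 0,"az": -10},
  {"x": -0.09,"y": -0.08,"z": 0,"ax": 0,"ay": 0,"az": -15},
  {"x": -0.12,"y": -0.11,"z": 0,"ax": 0,"ay": 0,"az": -20},
  {"x": -0.14,"y": -0.13,"z": 0,"ax": 0,"ay": 0,"az": -25},
  {"x": -0.16,"y": -0.15,"z": 0,"ax": 0,"ay": 0,"az": -30},
  {"x": -0.16,"y": -0.15,"z": 0,"ax": 0,"ay": 0,"az": -30},
  {"x": -0.16,"y": -0.15,"z": 0,"ax": 0,"ay": 0,"az": -30},
])

```text
time_s: 11.15
tool_pos: [0.2261, -0.607, 0.2298]
ee_rot: [1.709, 0.786, -1.71]
ft_force: [0.9, 0.6, 0.4]
grip_width: 0.0664
```

```bash
python3 snap.py 9; python3 chk.py 9; python3 - <<'E'
from h import *
# rest check by mask on both, same method for roller on the new image
T=dict(np.load("top9.npz")); 
h=cv2.cvtColor(T["frame"],cv2.COLOR_BGR2HSV).astype(int)
m=big(win((h[...,0]<25)&(h[...,1]>70)&(h[...,2]>60),350,412,208,242)); print("roller",rect(T,m,.05))
# bias check: clip pixels old vs new
for n in("top","side"):
    a=np.load(f"{n}0.npz")["frame"].astype(int); b=np.load(f"{n}9.npz")["frame"].astype(int)
    d=np.abs(a-b).max(2)>60
    w=(340,418,205,243) if n=="top" else(255,330,245,315)
    print(n,d[w[2]:w[3],w[0]:w[1]].sum())
E
```

```text
11.15 [ 0.2261 -0.607   0.2298] [0.9 0.6 0.4] 0.06638460038321474
yaw -40.63061457893475 [-0.001  0.    -1.   ]
top -0.06 -0.04 39 [0.0015 0.0516]
top -0.04 -0.02 58 [-0.0024  0.0521]
top -0.02 0 56 [-0.0001  0.0518]
top 0 0.02 54 [-0.0011  0.0517]
top 0.02 0.04 56 [0.0009 0.0513]
top 0.04 0.06 45 [-0.      0.0523]
side -0.06 -0.04 66 [-0.0004  0.0515]
side -0.04 -0.02 54 [-0.0008  0.0518]
side -0.02 0 50 [-0.0004  0.0519]
side 0 0.02 51 [-0.0006  0.0519]
side 0.02 0.04 50 [-0.0004  0.0517]
side 0.04 0.06 21 [0.0003 0.0515]
roller (array([ 0.51840635, -0.31950488]), [0.042429757690429684, 0.12272723388671875], 9.335844039916992)
top 430
side 498
```

View pics/top9.png

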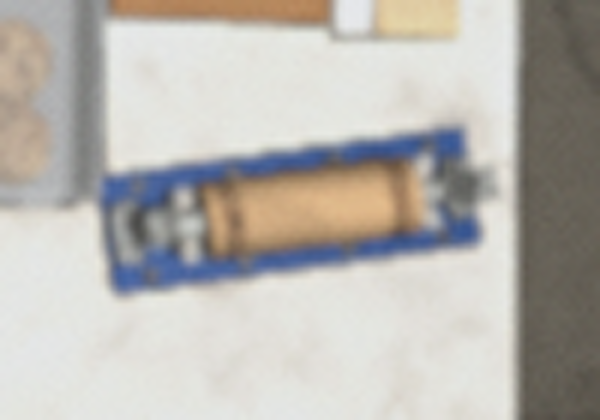

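View pics/side9.png

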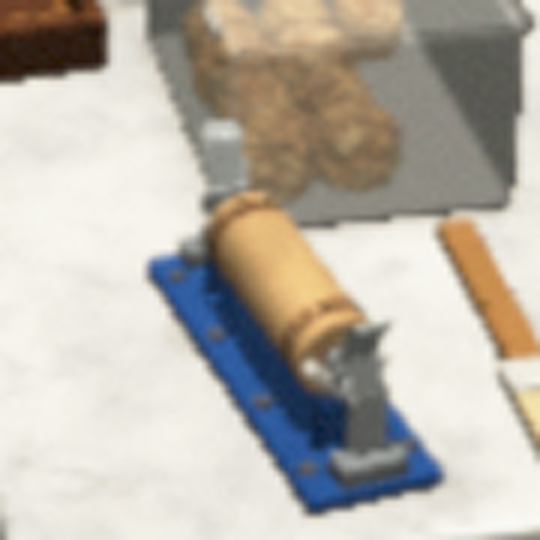

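```bash
python3 - <<'E'
from h import *
from scipy.optimize import least_squares
for n,w in(("top",(244,274,233,254)),("side",(232,262,202,235))):
    d=dict(np.load(f"{n}0.npz")); h=cv2.cvtColor(d["frame"],cv2.COLOR_BGR2HSV).astype(int)
    m=big(win((h[...,0]>13)&(h[...,0]<25)&(h[...,1]>60)&(h[...,2]>140),*w)); m=cv2.erode(m.astype(np.uint8),np.ones((3,3)))>0
    c=cloud(d,m); a=np.radians(6.5); x=(c[:,:2]-[.4415,.0945])@[np.cos(a),np.sin(a)]
    print(n,len(x),least_squares(lambda p:np.hypot(x-p[0],c[:,2]-p[1])-.022,[0,.03],loss="soft_l1",f_scale=.003).x)
# clip top patches, shift old->new
for n,P in(("top",{"R":(406,414,219,227),"L":(350,357,222,232)}),("side",{"R":(304,314,277,285),"L":(278,287,244,252)})):
    a=cv2.cvtColor(np.load(f"{n}0.npz")["frame"],6).astype(np.float32); b=cv2.cvtColor(np.load(f"{n}9.npz")["frame"],6).astype(np.float32)
    for k,(u0,u1,v0,v1) in P.items():
        A=a[v0:v1,u0:u1];B=b[v0:v1,u0:u1]; print(n,k,cv2.phaseCorrelate(A,B,cv2.createHanningWindow(A.shape[::-1],cv2.CV_32F)),np.abs(A-B).mean())
o=[cv2.resize(np.load(f"side{k}.npz")["frame"][238:295,270:320],None,fx=8,fy=8,interpolation=cv2.INTER_CUBIC) for k in(0,9)]
cv2.imwrite("pics/cmp.png",np.hstack(o)[:600,:800])
E
```

```text
top 248 [-0.00054306  0.03543047]
side 101 [-0.0010355   0.03679534]
top R ((0.12785497172737204, -0.05839200071945161), 1.0498620364814997) 0.5572021
top L ((-0.0645719328229486, -0.025837626578266715), 0.9998234257102012) 1.6428572
side R ((0.1104558809182219, -0.2313612071215836), 0.9944707304239273) 0.9366104
side L ((0.7872283641472086, -0.2273224994663332), 0.9027025186353259) 0.76568997
```

View pics/cmp.png

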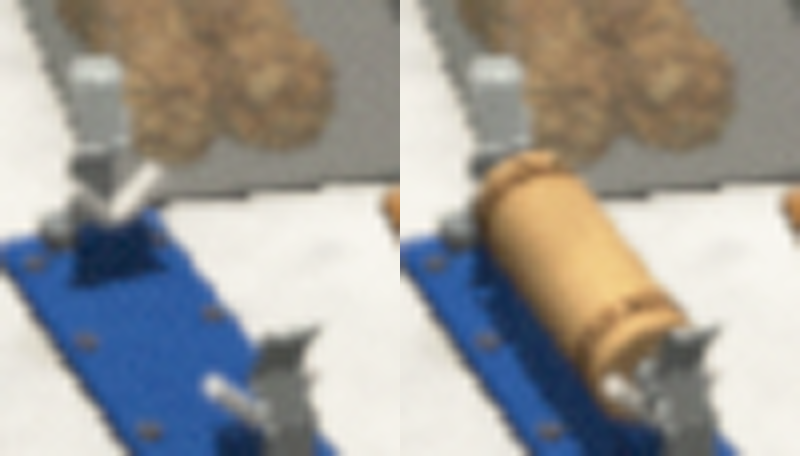

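The clip patches match the first pictures to within about 1–2 grey levels. The height fit reads 1.5–3 mm high on the known tray height, so the corrected centre is about 50 mm. I'm handing in.

```bash
python3 -c "
from bench import ctrl
print(ctrl.job_done())"
```

```text
the job is handed in; nothing more can be done
None
```

I lifted the roller out of the tray, lined it up over the rest and pressed it down between the clips. Resistance rose to about 14.5 N, then fell away as the clips snapped. I then seated it in the saddles with about 19 N, let go, moved the arm clear and handed the job in at about 11.2 s. No verdict is reported.

My last checks, all from the camera pictures:
- **Height:** the roller is level along its length. Its centre reads 51.7 mm, against 50 mm home. The same fit reads the roller in the tray 1.5–3 mm too high, so it is very probably home.
- **Sideways and angle:** about 1 mm off the rest's axis, and within 0.3° of parallel.
- **Clips:** both look the same as in the first pictures, to within 1–2 grey levels. One side-view match gave a 0.8-pixel shift for the left clip, but the picture shows no visible lean.
- **Lengthwise, which disagreed:** the top-view mask puts the roller's centre about 4–5 mm towards −y. That mask was cast at axis height and also takes in the end face. With both clips closed and only about 2 mm of play, I trusted the clips and did not resolve this.
- **Bystanders:** I kept the arm away from them and saw none moved in the close-ups, but I did not measure their positions at the end.

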